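Let the bottle press down off its ratchet

TASK

The hand press is parked with its ram held up by the ratchet. Lift the red pawl off the ratchet wheel and fold it right back so that it stays clear, then use the crank to turn the wheel backward and bring the rubber pad down on the cap of the bottle until it presses lightly, about 10 N and never more than 30 N. Do not force the wheel against the pawl or push on the ram itself, leave the bottle and the other things where they stand, and let go.

Things in the scene. Friction and masses are not known exactly. Their poses are not given: they have to be found in the camera images.
- press: blue C-shaped bench press fixed to the table, base plate 220 x 235 x 18 mm. Origin on the table below the wheel's axis; x points away from the robot at yaw 0, z up. In its frame (mm): column y -160 to -115; head block x -38 to 38, y -160 to -20, z 188 to 250; pawl bracket x 36 to 72, y -28 to 22, z 238 to 258. Wheel, crank and pawl are on the head's +y side
- wheel: steel ratchet wheel, 92 mm over 12 teeth, 12 mm thick, upright; origin at its centre, (0, 30, 200) mm in the press's frame; it turns about the press's y. Backward: the wheel's top moves to the press's +x; lowers the ram 25 mm per rad. Drag 0.3 N m, so it stays where left, holding up to 14 N at the pad. Pawl in: play of 0.08 rad either way. Cannot be wound further up
- crank_grip (a point): middle of the black crank sleeve, a level rod along the press's y, 24 mm across, 60 mm long, spinning freely on its pin; 75 mm from the wheel's axis, 68 mm to the +y side of the wheel's middle plane. At the start on the press's -x side, 19 mm above axis height; must go 0.7 to 1.5 rad backward, up towards the top. The crank arm lies 18 to 26 mm from the wheel's middle plane
- pawl_tab (a point): upper middle of the upright red tab on the pawl, 10 mm along x, 12 mm along y, standing 35 mm above the pawl's bar; this point is 12 mm below the tab's top end and 56 mm from the pivot: at the start 45 mm to the pivot's -x side and 33 mm above it
- ram: upright steel ram 24 mm square, 125 mm long, with a round black rubber pad 40 mm across on a screw below; origin: centre of the ram's underside. The pad's face is 8 to 20 mm below it: how far the screw is out is not known, so feel for the touch at the crank (10 N at the pad adds about 3.3 N along the crank's path). The rubber gives about 1 mm per 10 N
- bottle: small amber bottle with green cap, 58 mm diameter, 115 mm tall, loose, standing on the press's base plate below the ram; origin at the centre of its underside
- cap_pink: loose pink cap, 30 mm diameter, 12 mm high, on the press's base
- cap_blue: loose blue cap, 30 mm diameter, 12 mm high, on the press's base
- soda: orange bottle, 62 mm diameter, 200 mm tall
- water: clear bottle with blue cap, 64 mm diameter, 210 mm tall
- cup: clear cup, 84 mm across the rim, 110 mm tall
- syrup: amber jar with yellow lid, 68 mm diameter, 160 mm tall
- driver: screwdriver lying on the table
- pawl: red ratchet pawl, 12 mm thick, resting with its tip between two teeth at the wheel's top. Origin on its pivot, at (60, 30, 247) mm in the press's frame; it turns about its y axis, parallel to the press's y. Its z tilts from upright by 0 rad (engaged) to 2.2 (stop), folding over to the press's +x; past about 1.3 it falls to the stop by itself. Light: under 2 N at the tab

How it is judged:
By the outcome, as a careful person would: the job done as asked, in the order asked, and still so for the second after the job is handed in, with the robot touching nothing.
It also fails if it takes over 72 s, if anything falls off the work surface, if the arm or the gripper's body presses on something with over 40 N, if the wrist force passes 120 N, or if a joint passes its speed limit or range.

ROBOT

A 7-joint arm with a two-finger parallel gripper is mounted at the origin on the work surface. World frame = base frame: x ahead of the robot, y to its left, z up, the work surface at z = 0. Lengths are in m, angles in rad, forces in N, time in s.
With the tool pointing down it reaches from about 0.425 to 1.025 m from the base axis. Payload 3.6 kg.
Tool frame: the origin (TCP) lies midway between the tips of the shut fingers; the grasp point (between the pads) lies 19 mm behind it; z points along the fingers, y is the line along which they close (so a half turn about z gives the same grasp; the last joint's range is limited). The gripper opens to 85 mm and grips with 20 to 120 N. Pads are 22 mm wide; open, the fingers measure 114 mm over their backs; the gripper's body (76 mm by 85 mm) begins 54 mm behind the grasp point. The pads swing forward as they close: fully open they stand 13 mm farther back than shut.
Start: joints at [1.04, 0.591, 0.048, 1.609, -0.033, 0.943, -0.034], TCP at [0.307, -0.657, 0.231] pointing down, gripper open.
Joint ranges: [-2.69, 2.69], [-0.47, 2.24], [-1.27, 1.36], [0.19, 2.51], [-1.53, 4.68], [0.08, 2.07], [-3.09, 3.09]. Speed limits (rad/s): [2.57, 2.57, 3.14, 3.14, 3.14, 3.14, 3.14].

INTERFACE

Orientations are given as a unit quaternion [x, y, z, w].
In Python, from bench import goto, move_linear, move_j, set_gripper, dwell, solve_ik, sense, camera, camera_params, MotionError, finish_job gives the robot as it stands. Calls block until the motion is done:
- goto(position, orientation): joint-space move of the TCP to a pose.
- move_linear(position, ori=None, feed=0.15, threshold=None): straight line of the TCP; ori=None keeps the orientation; feed is the mean speed in m/s. With threshold (N) it stops when the force on the tool has changed by that much, and returns True; else False.
- move_j(angles): joint-space move.
- set_gripper(opening): opening from 0.0 (shut) to 1.0 (fully open); the grip force is fixed at half the most; returns when the fingers have stopped.
- dwell(seconds).
- solve_ik(position, orientation): joint angles nearest the present ones, or None.
- sense(): the state.
- camera(name): name is "scene" or "top"; returns the picture (480x640x3 uint8, red, green, blue); there is no depth.
- camera_params(name): a dict with "camera_matrix" (3x3 intrinsics, pixels), "rvec" (rotation vector, rad) and "tvec" (3), from world to camera coordinates, as OpenCV has them. Camera axes: x right, y down, z forward; pixel columns grow to the right and rows downward; lengths in m; the calibration is good to about 2 mm. A picture is of the moment at which its call begins. camera_params takes no time and is no camera call.
A pose or a line that the arm cannot do raises MotionError and nothing moves.
- finish_job(): hands the job in; it is judged then, once.
The state is a dict: "t": time; "joint_pos": joint angles; "joint_vel": joint speeds; "tau": joint torques, N m; "ee_pos": TCP position; "ee_rot": TCP orientation; "contact_force": force on the tool from outside, world axes, zero at the start; "torque": the same for the moment, N m; "gripper_width": opening from 0.0 (shut) to 1.0 (fully open); "finger_force": force on a finger pad.
Only numpy, scipy, OpenCV 4.12 (cv2) and the standard library are available. Lean on these libraries where they do the work, as an engineer would, in place of code of your own. Each camera call takes 0.05 s, during which the arm holds its last target. There are 200 camera calls.

## Working session

There is one attempt and no reset: what is moved stays moved. The work goes in short steps, each a Python script; the robot and the scene stay as the last script left them, time stands still between calls to the robot, and variables do not carry over. Pictures are saved under pics/ and viewed, at most 10 in all, crops included, and the job is handed in when it is done.

```bash
mkdir -p pics; python3 - <<'E'
from bench import *
import cv2
for n in("scene","top"):
    cv2.imwrite(f"pics/{n}0.png",camera(n)[:,:,::-1]); p=camera_params(n); print(n,{k:v if not hasattr(v,'round') else v.round(4).tolist() for k,v in p.items()})
s=sense();print(s)
E
```

```text
scene {'camera_matrix': [[522.9522, 0.0, 318.3829], [0.0, 522.9522, 239.6468], [0.0, 0.0, 1.0]], 'rvec': [0.7651, 2.4827, -1.2228], 'tvec': [0.4498, -0.0279, 1.623]}
top {'camera_matrix': [[592.4872, 0.0, 322.8139], [0.0, 592.4872, 241.8512], [0.0, 0.0, 1.0]], 'rvec': [2.1851, -2.142, 0.1628], 'tvec': [-0.0451, 0.5756, 1.4711]}
{'t': 0.1, 'joint_pos': array([ 1.0394813 ,  0.59203592,  0.04829958,  1.60969111, -0.03329795,
        0.94266505, -0.0336854 ]), 'joint_vel': array([ 0.00063246, -0.00173951, -0.00125178, -0.002442  , -0.00217427,
       -0.0013662 , -0.00069208]), 'tau': array([ 4.26442901e-03, -5.50003052e+01,  1.55263893e+00, -1.98825288e+01,
        9.70847119e-03,  3.82314975e-03, -1.41853292e-05]), 'ee_pos': array([ 0.30707304, -0.65594877,  0.23025003]), 'ee_rot': array([ 9.76123923e-01,  2.17212092e-01, -2.71029889e-04, -9.59882220e-04]), 'contact_force': array([-0.74771112,  0.20407659,  0.32664542]), 'torque': array([ 0.04979441,  0.00674548, -0.02341855]), 'finger_force': 0.0, 'gripper_width': 0.9994360422762977}
```

View pics/scene0.png

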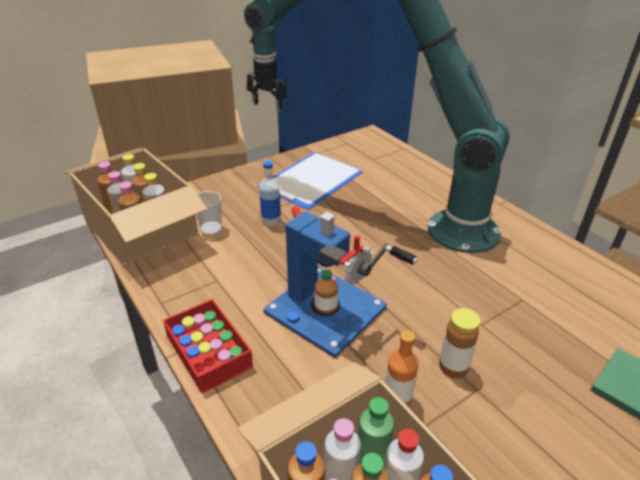

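View pics/top0.png

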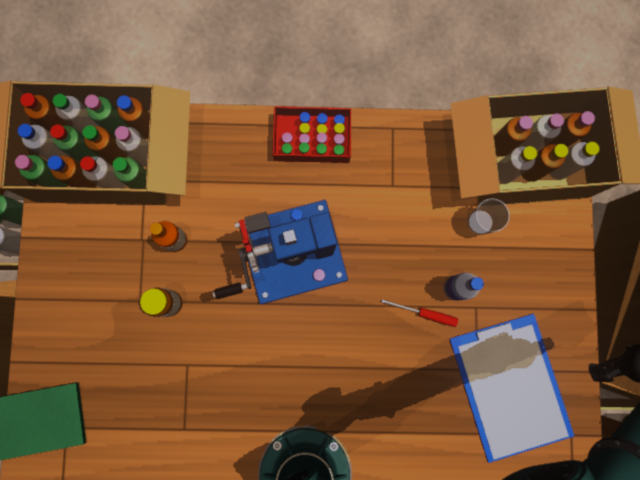

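Both pictures show the press near the middle. In the top view the base corners are around (245,222), (322,201), (348,281), (260,302), the crank grip is at about (228,291) and the red pawl is at about (243,240). I'll enlarge both.

```bash
python3 - <<'E'
import cv2
a=cv2.imread("pics/top0.png")[190:310,200:360]; cv2.imwrite("pics/t1.png",cv2.resize(a,(800,600),interpolation=cv2.INTER_CUBIC))
a=cv2.imread("pics/scene0.png")[200:350,250:450]; cv2.imwrite("pics/s1.png",cv2.resize(a,(800,600),interpolation=cv2.INTER_CUBIC))
E
```

```text
(no output)
```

View pics/t1.png

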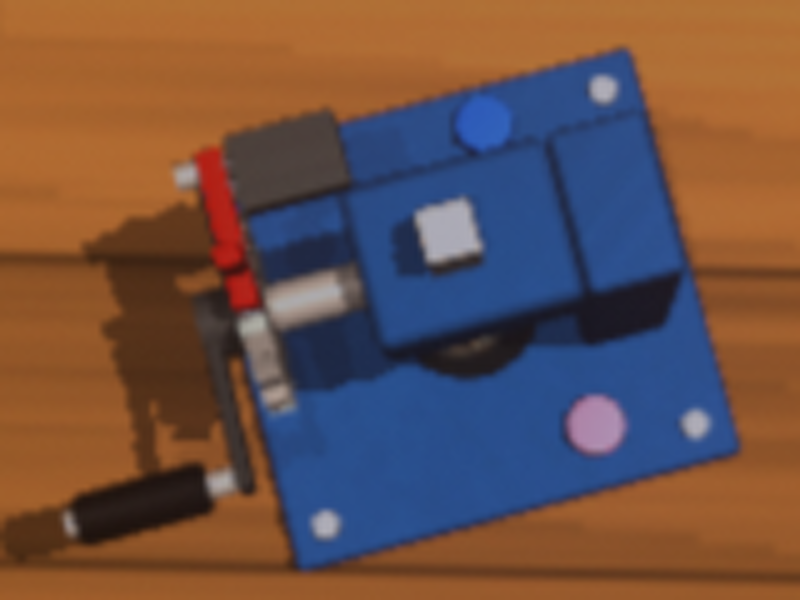

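View pics/s1.png

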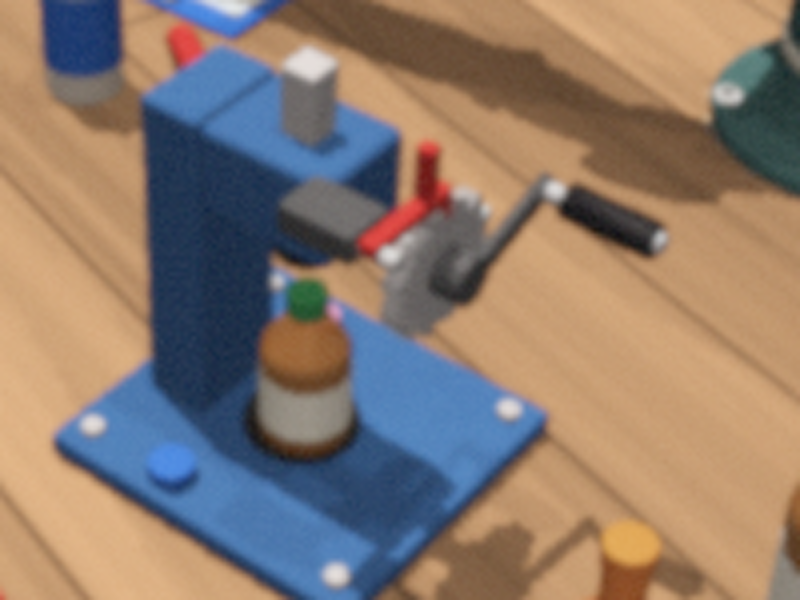

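```bash
cat > h.py <<'E'
import numpy as np, cv2
from bench import *
def proj(n,P):
    p=camera_params(n); return cv2.projectPoints(np.array(P,float).reshape(-1,1,3),p["rvec"],p["tvec"],p["camera_matrix"],None)[0][:,0]
E
python3 - <<'E'
from h import *
import json
from scipy.optimize import least_squares
g=[-72.55,98,219]
top=[(g,142,505),([38,-20,250],345,190),([-38,-20,250],388,352),([72,22,258],225,137),([72,-28,258],330,110),([36,-28,258],350,185),([36,22,258],245,210),([15,30,292],230,250)]
sc=[(g,612,220),([-38,-20,250],398,135),([15,30,292],428,148),([36,-28,258],315,178),([72,-28,258],280,203),([72,22,258],350,240),([36,22,258],395,205)]
base={'top':[((1,0),630,50),((0,0),740,450),((0,1),300,568)],'scene':[((1,0),60,440),((0,1),545,412)]}
f=lambda n,u,v:np.array([(u+.5)/5-.5+200,(v+.5)/5-.5+190]) if n=='top' else np.array([(u+.5)/4-.5+250,(v+.5)/4-.5+200])
def W(q,P):
    P=np.array(P,float)/1000;c,s=np.cos(q[2]),np.sin(q[2]);return P@np.array([[c,s,0],[-s,c,0],[0,0,1]])+[q[0],q[1],0]
def res(q):
    r=[]
    for n,L in(('top',top),('scene',sc)):
        P=[a[0] for a in L]+[[q[3]*1000+220*b[0][0],q[4]*1000+235*b[0][1],18] for b in base[n]]
        m=[f(n,*a[1:]) for a in L+base[n]]
        r.append(proj(n,W(q,P))-m)
    return np.concatenate(r)
best=min((least_squares(lambda q:res(q).ravel(),[.5,.1,y,-.11,-.2],loss='soft_l1') for y in(0,.3)),key=lambda s:s.cost)
q=best.x;print(q.round(4));print(res(q).round(1).tolist())
json.dump(list(q[:3]),open('press.json','w'))
print(W(q,[g,[15,30,280],[60,30,247],[0,30,200]]).round(4))
E
```

```text
[ 0.5366  0.1017  0.2889 -0.109  -0.1786]
[[1.0, 0.3], [-1.7, -0.5], [-1.3, 0.4], [-0.6, -0.4], [0.6, -0.9], [0.9, -0.2], [-0.4, 0.8], [-0.3, 1.0], [-0.5, -1.4], [0.5, -0.0], [-0.4, 0.9], [-0.4, 0.7], [2.3, -2.0], [0.0, -0.8], [0.4, -1.6], [-1.2, 0.0], [-0.2, 0.2], [-1.3, 0.7], [-3.0, -1.2], [1.7, 0.0]]
[[0.4391 0.175  0.219 ]
 [0.5424 0.1348 0.28  ]
 [0.5855 0.1476 0.247 ]
 [0.528  0.1305 0.2   ]]
```

```bash
cat >> h.py <<'E'
import json
from scipy.spatial.transform import Rotation as Ro
X0,Y0,YAW=json.load(open('press.json'))
c,s=np.cos(YAW),np.sin(YAW); M=np.array([[c,-s,0],[s,c,0],[0,0,1]])
def Wp(x,y,z): return M@(np.array([x,y,z])/1000)+[X0,Y0,0]
def Q(a): # tool down, tool x at yaw a in press frame
    return (Ro.from_euler('z',YAW+a)*Ro.from_euler('x',np.pi)).as_quat()
def F(): return M.T@sense()["contact_force"]
E
cat > push.py <<'E'
from h import *
R0=lambda t:(-50*np.cos(t)+36*np.sin(t), 50*np.sin(t)+36*np.cos(t))
def tip(t,back=0):
    x,z=R0(t); return Wp(60+x-11-back,30,247+z)
q=Q(0)
for p in(tip(0,25),tip(0),tip(1.55)): print(solve_ik(p,q))
for a in(np.pi/2,-np.pi/2):
    for d in(0,.7,1.5):
        f=np.radians(165.3)-d; print(a,d,solve_ik(Wp(75*np.cos(f),102,200+75*np.sin(f)-17),Q(a)))
E
python3 push.py
```

```text
[-0.05091325  0.28412179 -0.34174001  2.00598909  0.12312848  0.8708582
 -1.74136001]
[-0.07024288  0.3166163  -0.32365085  1.9564819   0.12798719  0.88795631
 -1.7417293 ]
[-0.11339343  0.41335799 -0.28636899  1.761797    0.13651681  0.98582727
 -1.73436966]
1.5707963267948966 0 [ 0.09776856  0.40321352 -0.74117753  2.16675398  0.41654047  0.71386562
 -0.63576563]
1.5707963267948966 0.7 [ 0.09402266  0.3695381  -0.72024652  2.06783617  0.33234801  0.81856549
 -0.53443243]
1.5707963267948966 1.5 [ 0.03555947  0.41726879 -0.65015776  1.94114464  0.32194416  0.88718013
 -0.49065012]
-1.5707963267948966 0 [ 0.31612151  0.51559111 -1.06884358  2.15943095  0.63076125  0.82256007
  2.27751769]
-1.5707963267948966 0.7 [ 0.32577011  0.48008938 -1.0672376   2.06004352  0.53784643  0.91023964
  2.39046984]
-1.5707963267948966 1.5 [ 0.30034036  0.55175841 -1.06886223  1.93149066  0.57583872  1.00448808
  2.39734018]
```

```bash
sed -i '/^for/,$d' push.py; cat >> push.py <<'E'
p=sense()["ee_pos"]; move_linear(p+[0,0,.17],feed=.25)
set_gripper(0)
goto(tip(0,30)+[0,0,.1],q)
move_linear(tip(0,30),feed=.15); f0=F()
print('t',sense()['t'],move_linear(tip(0,0),feed=.06,threshold=8),(F()-f0).round(1))
for t in np.arange(.15,1.6,.15):
    move_linear(tip(t),feed=.08); print(t.round(2),(F()-f0).round(1),end=' ')
move_linear(sense()["ee_pos"]+[0,0,.1],feed=.2); print(sense()['t'])
a=camera("scene")[180:330,250:450]; b=camera("top")[190:310,200:360]
im=np.hstack([cv2.resize(a,(400,300)),cv2.resize(b,(400,300))])[:,:,::-1]; cv2.imwrite("pics/p1.png",im)
E
python3 push.py
```

```text
t 5.325 False [ 1.2  0.8 -0.7]
0.15 [-2.2  0.9  1.1] 0.3 [-2.6 -0.6  3.5] 0.45 [-2.  -0.8  3.3] 0.6 [ 0.1 -1.7  3.8] 0.75 [-1.1 -1.2  3.7] 0.9 [-1.3 -1.4  2.8] 1.05 [-0.1  1.3  4.9] 1.2 [ 1.4 -1.2  5.6] 1.35 [ 2.4 -0.9  4.3] 1.5 [ 3.8 -0.8  5.4] 9.3
```

View pics/p1.png

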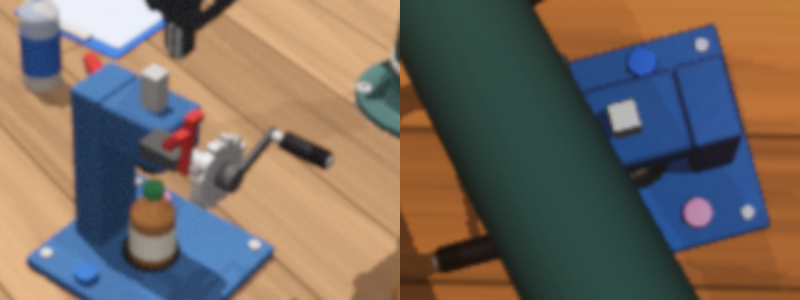

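The top view is blocked by the arm. In the scene view the pawl is off the wheel (red at about (190,140)), but I can't tell its angle, so I'll zoom in.

```bash
python3 - <<'E'
from h import *
dwell(.3)
a=camera("scene")[210:285,310:410]; cv2.imwrite("pics/p2.png",cv2.resize(a,(800,600),interpolation=cv2.INTER_CUBIC)[:,:,::-1])
for t in(0,1,1.3,1.6,2.2):
    r=lambda x,z:Wp(60+x*np.cos(t)+z*np.sin(t),30,247-x*np.sin(t)+z*np.cos(t))
    print(t,((proj("scene",[r(0,0),r(-45,45),r(-45,8),r(-60,0)])-[310,210])*8).round().tolist())
E
```

```text
0 [[265.0, 421.0], [373.0, 207.0], [366.0, 316.0], [396.0, 312.0]]
1 [[265.0, 421.0], [243.0, 259.0], [312.0, 264.0], [346.0, 212.0]]
1.3 [[265.0, 421.0], [199.0, 314.0], [282.0, 278.0], [311.0, 219.0]]
1.6 [[265.0, 421.0], [162.0, 379.0], [250.0, 305.0], [270.0, 245.0]]
2.2 [[265.0, 421.0], [119.0, 513.0], [193.0, 389.0], [189.0, 343.0]]
```

View pics/p2.png

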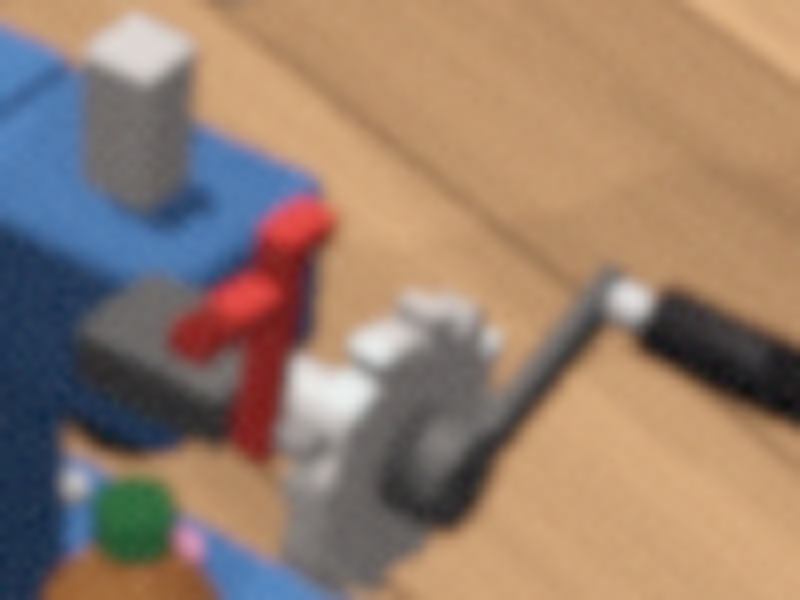

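The pawl has stopped at about 1.35 rad, with the tab end at (185,340) and the bar tip at (300,215). It's held by friction, so I'll push the back of the bar on over.

```bash
python3 - <<'E'
from h import *
z=247+40
move_linear(Wp(60-50,30,z+90),feed=.25)
move_linear(Wp(60-50,30,z),feed=.2); f0=F()
for x in(-30,-20,-10,0,12):
    move_linear(Wp(60+x-2,30,z),feed=.08); print((F()-f0).round(1),end=' ')
move_linear(Wp(60-10,30,z+90),feed=.25)
move_linear(Wp(-70,102,z+90),feed=.25)
print(sense()['t'])
a=camera("scene")[210:285,310:410]; cv2.imwrite("pics/p3.png",cv2.resize(a,(600,450),interpolation=cv2.INTER_CUBIC)[:,:,::-1])
E
```

```text
[ 0.1  0.9 -0.2] [ 0.6  1.2 -1. ] [-0.4  1.5 -0.8] [-1.  -0.1 -1. ] [-1.1  0.8 -0.6] 13.5333
```

View pics/p3.png

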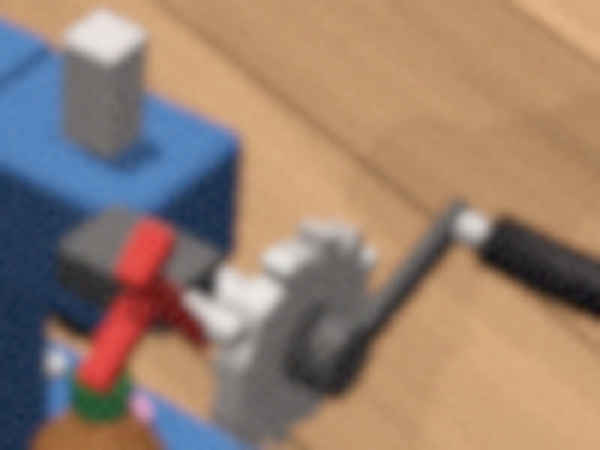

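The tab end is now at about (90,385), which matches the projection for the 2.2 rad stop, so the pawl is fully folded. Next I'll grip the crank sleeve.

```bash
cat >> h.py <<'E'
def Fm(n=5,d=.02):
    r=[]
    for _ in range(n): dwell(d); r.append(F())
    return np.mean(r,0)
def Pp():
    p=M.T@(sense()["ee_pos"]-[X0,Y0,0]); return p*1000
E
python3 - <<'E'
from h import *
set_gripper(1); q=Q(np.pi/2)
goto(Wp(-72.5,102,310),q)
print(move_linear(Wp(-72.5,102,199),feed=.12,threshold=8)); f0=Fm(); np.save('f0.npy',f0)
for g in(.45,.36,.32): set_gripper(g); s=sense(); print(g,s['gripper_width'],s['finger_force'],(Fm()-f0).round(1))
set_gripper(0); s=sense(); print(s['gripper_width'],s['finger_force'],(Fm()-f0).round(1),Pp().round(1),s['t'])
E
```

```text
False
0.45 0.44876675587143156 0.0 [-0.4 -0.1 -0. ]
0.36 0.36359884128303444 0.0 [-0.2  0.2 -0.3]
0.32 0.32074723134692357 0.0 [-0.8  0.  -0.4]
0.2631719877343622 58.677756786346436 [ 3.  -0.4 -0.1] [-71.2 102.  199.4] 18.2583
```

```bash
cat > trace.py <<'E'
from h import *
f0=np.load('f0.npy'); q=Q(np.pi/2); A=np.radians(165.3)
C0=np.array([-71.5,199.3])-75*np.array([np.cos(A),np.sin(A)])
def step(th,corr,feed=.05,n=4):
    a=A-th; r=np.array([np.cos(a),np.sin(a)]); t=np.array([np.sin(a),-np.cos(a)])
    p=C0+corr+75*r; move_linear(Wp(p[0],102,p[1]),feed=feed)
    f=(Fm(n)-f0)[[0,2]]; fr,ft=f@r,f@t
    pp=Pp()[[0,2]]-C0-corr; tha=A-np.arctan2(pp[1],pp[0])
    return fr,ft,corr+np.clip(.25*fr,-1.5,1.5)*r,tha
E
python3 - <<'E'
from trace import *
corr=np.zeros(2)
for th in np.arange(.05,.61,.05):
    fr,ft,corr,ta=step(th,corr); print(th.round(2),'fr %.1f ft %.1f act %.3f'%(fr,ft,ta),corr.round(1))
    if ft<-15 or abs(fr)>25: break
np.save('st.npy',[th,*corr]); print(sense()['t'])
E
```

```text
0.05 fr -2.7 ft 0.1 act 0.055 [ 0.7 -0.2]
0.1 fr -2.0 ft 0.0 act 0.100 [ 1.1 -0.4]
0.15 fr 0.1 ft -0.4 act 0.146 [ 1.1 -0.4]
0.2 fr 1.0 ft -0.8 act 0.198 [ 0.9 -0.3]
0.25 fr 0.9 ft -0.9 act 0.253 [ 0.7 -0.1]
0.3 fr 0.0 ft -0.6 act 0.307 [ 0.7 -0.1]
0.35 fr -1.8 ft -1.2 act 0.357 [ 1.  -0.4]
0.4 fr -1.4 ft -1.3 act 0.402 [ 1.3 -0.6]
0.45 fr -0.1 ft -1.8 act 0.449 [ 1.3 -0.6]
0.5 fr 0.3 ft -2.0 act 0.501 [ 1.3 -0.6]
0.55 fr -0.3 ft -2.6 act 0.555 [ 1.3 -0.6]
0.6 fr -0.7 ft -2.1 act 0.605 [ 1.4 -0.7]
22.1417
```

```bash
python3 - <<'E'
from trace import *
th,*corr=np.load('st.npy'); corr=np.array(corr); L=[]
while th<1.5:
    th+=.02; fr,ft,corr,ta=step(th,corr); L.append(ft); print('%.2f fr %.1f ft %.1f act %.3f'%(th,fr,ft,ta),flush=True)
    if len(L)>4 and ft<np.median(L[-14:-2])-1.9: break
    if ft<-12 or abs(fr)>15: break
np.save('st.npy',[th,*corr]); print(sense()['t'],corr)
E
```

```text
0.62 fr -1.0 ft -3.0 act 0.617
0.64 fr 1.0 ft -3.5 act 0.634
0.66 fr -0.1 ft -3.0 act 0.663
0.68 fr 0.2 ft -3.2 act 0.684
0.70 fr -0.5 ft -3.6 act 0.704
0.72 fr -0.7 ft -3.3 act 0.721
0.74 fr 0.5 ft -3.1 act 0.740
0.76 fr -0.5 ft -3.4 act 0.763
0.78 fr -0.0 ft -3.3 act 0.782
0.80 fr -0.0 ft -3.5 act 0.802
0.82 fr -0.3 ft -3.7 act 0.823
0.84 fr -0.4 ft -3.0 act 0.842
0.86 fr 0.1 ft -2.9 act 0.862
0.88 fr -0.7 ft -2.9 act 0.883
0.90 fr 0.2 ft -3.5 act 0.902
0.92 fr -0.2 ft -3.2 act 0.923
0.94 fr -0.1 ft -3.8 act 0.943
0.96 fr -0.4 ft -3.6 act 0.962
0.98 fr 0.1 ft -3.6 act 0.983
1.00 fr -0.4 ft -3.0 act 1.003
1.02 fr -0.4 ft -3.2 act 1.023
1.04 fr 0.3 ft -2.9 act 1.043
1.06 fr -0.6 ft -2.4 act 1.062
1.08 fr -0.2 ft -3.1 act 1.083
1.10 fr 0.2 ft -2.8 act 1.103
1.12 fr 0.2 ft -4.3 act 1.114
1.14 fr 1.0 ft -5.3 act 1.124
30.6917 [ 1.78447718 -1.32140078]
```

Baseline is about -3.1 N, and contact began near 1.11 rad. The pad is at about 7 N now, so I'll close the last bit in fine steps.

```bash
python3 - <<'E'
from trace import *
th,*corr=np.load('st.npy'); corr=np.array(corr)
for _ in range(4):
    th+=.007; fr,ft,corr,ta=step(th,corr,n=10); print('%.3f fr %.1f ft %.1f act %.4f'%(th,fr,ft,ta),flush=True)
    if ft<-6.2: break
np.save('st.npy',[th,*corr]); print(sense()['t'])
E
```

```text
1.147 fr -0.2 ft -5.6 act 1.1234
1.154 fr 0.4 ft -6.1 act 1.1258
1.161 fr 0.4 ft -6.7 act 1.1284
31.9417
```

```bash
python3 - <<'E'
from trace import *
th,*corr=np.load('st.npy'); corr=np.array(corr)
for t in(1.148,1.136): fr,ft,corr,ta=step(t,corr,n=4); print('fr %.1f ft %.1f act %.4f'%(fr,ft,ta))
set_gripper(.8); print((Fm()-f0).round(1),Pp().round(1))
p=Pp(); print(move_linear(Wp(p[0],102,p[2]+110),feed=.12,threshold=8),sense()['t'])
move_linear(Wp(-100,200,p[2]+130),feed=.25); dwell(.5)
print(sense()['t'])
a=camera("scene")[200:320,290:450]; cv2.imwrite("pics/p4.png",cv2.resize(a,(800,600),interpolation=cv2.INTER_CUBIC)[:,:,::-1])
for d in(1.06,1.128): 
    al=A-d; print(d,((proj("scene",[Wp(75*np.cos(al),68,200+75*np.sin(al)),Wp(75*np.cos(al),128,200+75*np.sin(al))])-[290,200])*5).round().tolist())
E
```

```text
fr -2.1 ft -5.3 act 1.1287
fr 0.7 ft -4.6 act 1.1294
[-0.3  0.1 -0.1] [-10.1 102.3 252.5]
False 34.2333
35.425
1.06 [[449.0, 213.0], [568.0, 268.0]]
1.128 [[442.0, 216.0], [562.0, 272.0]]
```

View pics/p4.png

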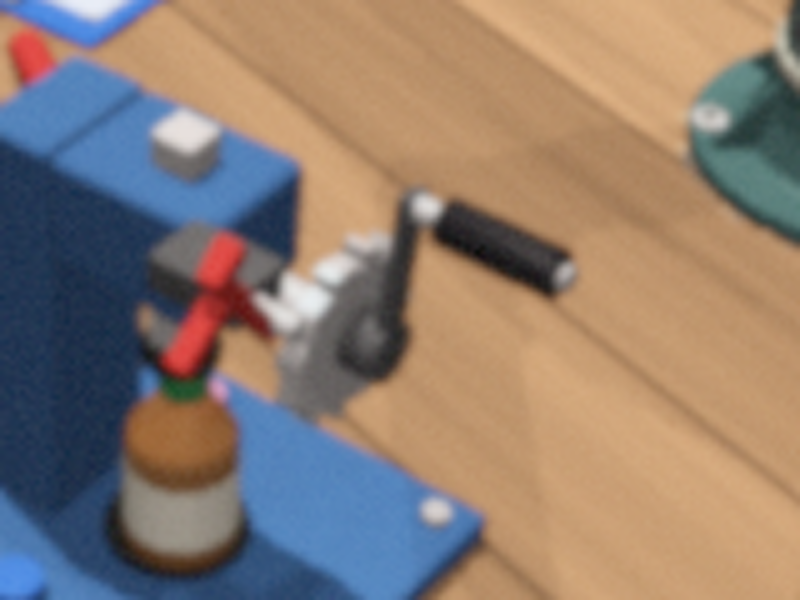

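The crank sleeve runs from about (440,222) to (562,272), where 1.13 rad should put it. The pad is on the green cap at about (183,370), the pawl is folded and the bottle hasn't moved. The arm is clear, so I'm handing in.

```bash
python3 -c "
from bench import *
print(finish_job())"
```

```text
the job is handed in; nothing more can be done
None
```

The job is handed in: the pawl is folded back to its stop, the pad presses the bottle cap at about 11 N as estimated from the crank force, and the arm has let go and is clear, at about 35 s of the 72 s allowed.

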